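Brief the mug painter: turn the banding wheel, point out sprayer and band start

TASK

The bisque mug stands centred on the banding wheel: gently push its handle round so that mug and wheel turn together, without lifting the mug or shoving it off centre, until the handle points straight at the pot of brushes, where the painter sits. Then brief the painter by pointing, touching nothing and leaving the other things where they stand: hold the fingertips just above the head of the spray bottle for two seconds (the clay is misted first), then move to the top of the mug's handle, where the painted band begins. Finish there, still pointing down at the handle from just above.

Things in the scene. Friction and masses are not known exactly. Their poses are not given: they have to be found in the camera images.
- wheel_top (a point): banding wheel: a grey round foot (125 mm across, fixed) carrying a flat aluminium turntable 170 mm across, 9 mm thick at its rim, with a flush black non-slip disc and fine turned rings. This point is the centre of the turntable's upper face, 65 mm above the table, on its vertical axis; z up, x and y turn with the turntable
- wheel_head (a joint): turn of the turntable in rad, 0 at the start, growing anticlockwise seen from above, free for about one turn either way; it turns on a smooth bearing (a push of about 0.1 N at the mug's handle keeps it turning) and coasts to rest within a few degrees of a slow push
- mug: off-white bisque mug, 77 mm across, 79 mm tall, about 0.24 kg, held on the non-slip disc by friction only, rim 144 mm up. Origin: underside, 13.5 mm from the mug's axis toward the handle; z up. The handle points along -y: a flat loop 8 mm thick (along x), from the wall (38 mm off the axis) out to 65 mm off the axis, and 13 to 70 mm above the mug's foot
- mug_axis (a point): centre of the mug's underside, on the mug's own axis; at the start it lies on the wheel's axis
- handle_top (a point): top of the mug's handle, 51 mm from the mug's axis, 70 mm above the mug's foot, 135 mm above the table; z is up
- sprayer: small trigger spray bottle, 74 (x) by 54 mm, 154 mm tall, loose, nozzle toward -x. Origin: centre of its underside, z up. It stands in one of three spots (left, right or beyond the wheel), shared at random with the two paint bottles
- sprayer_top (a point): middle of the flat top of the spray bottle's head (a level bar 62 mm along x, 22 mm wide), 154 mm above the table; z is up
- brush_pot: terracotta pot full of upright brushes, 90 mm across, 223 mm tall to the brush tips, loose, beyond the wheel on the left or the right. Origin: centre of its underside
- dish: round off-white bisque dish, 96 mm across, 31 mm tall, loose, on the other side of the wheel from the brush pot; leave alone. Origin: centre of its underside
- tall_bottle: taller screw-cap paint bottle, 37 mm across, 78 mm tall, loose; leave alone. Origin: centre of its underside
- short_bottle: shorter screw-cap paint bottle, 33 mm across, 69 mm tall, loose; leave alone. Origin: centre of its underside

How it is judged:
On the way, in this order (a step that is already met when the one before it is completed fails the run):
1. the mug, turned on the wheel, rests with its handle pointing at the pot of brushes (x of brush_pot in the frame of mug between -0.05 and 0.05 m and y of brush_pot in the frame of mug below 0 m and linear speed of mug below 0.02 m/s and angular speed of mug below 0.1 rad/s and horizontal distance between mug_axis and wheel_top below 0.01 m), for 0.4 s.
2. the fingertips dwell just above the spray bottle's head without touching it (horizontal distance between the grasp point and sprayer_top below 0.025 m and z of the grasp point in the frame of sprayer_top between 0.018 and 0.075 m and contact force between each of the fingers, the arm and sprayer below 0.3 N and x of brush_pot in the frame of mug between -0.05 and 0.05 m and y of brush_pot in the frame of mug below 0 m and horizontal distance between mug_axis and wheel_top below 0.01 m), for 1.5 s.
At the end, for the whole second after the job is handed in: tool point within 22 mm of the handle's top in plan, 18 to 75 mm above it (tips 0 to 55 mm), no touch; the line of the handle passes within 50 mm of the brush pot's centre, handle toward it; mug still, upright, within 10 mm of the wheel's axis; nothing else disturbed (all of step 1 and horizontal distance between the grasp point and handle_top below 0.022 m and z of the grasp point in the frame of handle_top between 0.018 and 0.075 m and contact force between each of the fingers, the arm and mug below 0.3 N and angle between mug's own z axis and vertical below 0.05 rad).
It fails at once if the mug is lifted or tipped (z of mug_axis in the frame of wheel_top above 0.008 m or angle between mug's own z axis and vertical above 0.2 rad).
It fails at once if the mug is shoved more than 15 mm off the wheel's centre (horizontal distance between mug_axis and wheel_top above 0.015 m).
It fails at once if the mug is twisted on the wheel instead of turning with it (more than 0.5 rad) (angle between the x axis of mug and the x axis of wheel_top, either way round above 0.5 rad).
It fails at once if the spray bottle is touched or moved (contact force between any of the fingers, the arm and sprayer above 0.5 N or distance of sprayer from where it was at the start of the episode above 0.008 m).
It fails at once if a paint bottle, the dish or the pot of brushes is moved (distance of any of tall_bottle, short_bottle, brush_pot, dish from where it was at the start of the episode above 0.01 m).
It also fails if it takes over 67 s, if anything falls off the work surface, if the arm or the gripper's body presses on something with over 40 N, if the wrist force passes 120 N, or if a joint passes its speed limit or range.

ROBOT

A 7-joint arm with a two-finger parallel gripper is mounted at the origin on the work surface; the furniture and walls round the work are solid. World frame = base frame: x ahead of the robot, y to its left, z up, the work surface at z = 0. Lengths are in m, angles in rad, forces in N, time in s.
With the tool pointing down it reaches from about 0.425 to 0.925 m from the base axis. Payload 6.8 kg.
Tool frame: the origin (TCP) lies between the finger pads, 19 mm behind the fingertips; this is the grasp point; z points along the fingers, y is the line along which they close (so a half turn about z gives the same grasp; the last joint's range is limited). The gripper opens to 85 mm and grips with 20 to 120 N. Pads are 22 mm wide; open, the fingers measure 114 mm over their backs; the gripper's body (76 mm by 85 mm) begins 54 mm behind the grasp point. The pads swing forward as they close: fully open they stand 13 mm farther back than shut.
Start: joints at [1.079, 0.477, 0.022, 1.555, -0.011, 1.109, -0.083], TCP at [0.253, -0.626, 0.25] pointing down, gripper open.
Joint ranges: [-2.96, 2.96], [-0.34, 2.1], [-1.41, 1.46], [0.24, 2.44], [-1.37, 4.51], [0.17, 1.92], [-2.96, 2.96]. Speed limits (rad/s): [2.39, 2.39, 3.14, 3.14, 3.14, 3.14, 3.14].

INTERFACE

Orientations are given as a unit quaternion [w, x, y, z].
In Python, from station import bot, probe_bus, read_camera, camera_info gives the robot as it stands (bot), with the cameras as plain functions and the readings (probe_bus).
- The arm moves only by the tool nudge_tcp, called after ">>>" as name([rows], argument=value, ...), one row to a line, values as JSON. Schema: {"type":"object","properties":{"offsets":{"type":"object","properties":{"tx":{"type":"array","items":{"type":"number"},"minItems":1,"maxItems":20},"ty":{"type":"array","items":{"type":"number"},"minItems":1,"maxItems":20},"tz":{"type":"array","items":{"type":"number"},"minItems":1,"maxItems":20},"turn":{"type":"array","items":{"type":"number"},"minItems":1,"maxItems":20},"finger_gap":{"type":"array","items":{"type":"number"},"minItems":1,"maxItems":20}},"additionalProperties":false,"required":["tx","ty","tz","turn","finger_gap"]},"squeeze":{"type":"number"},"only":{"type":"string"},"quiet":{"type":"boolean"},"lines":{"type":"string"}},"required":["offsets"],"additionalProperties":false}. offsets is an object with one list for each field, all of the same length, 1 to 20, a row being the entries at one place: tx, ty, tz (the shift in m), turn (a turn about the tool's z in rad), finger_gap (the opening from 0.0 (shut) to 1.0 (fully open)); each row shifts and turns the commanded pose from where the row before left it, along the tool's axes as they then stand; what a row does not reach is not made up. A row lasts 1/10 s, in which the tool goes at most 0.05 m and 0.15 rad, less where a joint would pass 70% of its speed; a pose out of reach is approached as far as the arm can. The fingers move at their own pace and stop on an object; squeeze is the grip in N (left out, the last holds). Time passes only in rows, so rows that do not move let the fingers close. The tool returns the time, the measured TCP pose, the force, the opening and the grip force at its end. only (a regular expression) keeps the lines of the reply that match it, lines (a string "A,B") keeps lines A to B, and quiet returns only ok. Input that does not fit is refused with a message, and nothing moves.
- probe_bus.get_obs(): the state, without advancing time (a new reading comes with each control period).
- read_camera(name): name is "side" or "top" or "wrist"; returns the picture (420x560x3 uint8, blue, green, red); there is no depth.
- camera_info(name): a dict with "vertical_fov" (degrees; the focal length in pixels is half the picture's height over the tangent of half this angle, whatever the lens; pixels are square), "cx", "cy" (the principal point, pixels), "view" (4x4, takes a point from world to camera coordinates); the wrist camera has in their place "hand_eye" (4x4, takes a point from camera to tool coordinates, whose origin is the TCP and whose axes are the flange's). Camera axes: x right, y up, looking along -z (the intrinsics and any distortion apply to the point x, -y, -z); pixel columns grow to the right and rows downward; lengths in m; the calibration is good to about 2 mm. A picture is of the moment at which its call begins: read the wrist's pose just before it. camera_info takes no time and is no camera call.
- bot.hand_in(): hands the job in; it is judged then, once.
The state is a dict: "t": time; "q": joint angles; "joint_vel": joint speeds; "joint_torque": joint torques, N m; "eef_pos": TCP position; "tool_rot": TCP orientation; "contact_force": force on the tool from outside, world axes, zero at the start; "torque": the same for the moment, N m; "gripper_width": opening from 0.0 (shut) to 1.0 (fully open); "grasp_force": force on a finger pad.
Only numpy, scipy, OpenCV 4.12 (cv2) and the standard library are available. Lean on these libraries where they do the work, as an engineer would, in place of code of your own. Each camera call takes 0.05 s, during which the arm holds its last target. There are 200 camera calls.

## Working session

There is one attempt and no reset: what is moved stays moved. The work goes in short steps, Python scripts to look and compute and a tool call to move; the robot and the scene stay as the last step left them, time stands still between calls to the robot, and variables do not carry over. Pictures are saved under pics/ and viewed, at most 10 in all, crops included, and the job is handed in when it is done.

```bash
ls; mkdir -p pics
```

Run:
```python
from station import bot, probe_bus, read_camera, camera_info
import cv2,numpy as np
o=probe_bus.get_obs();print(o['t'],o['q'],o['eef_pos'],o['tool_rot'],o['gripper_width'])
for n in('top','side','wrist'):
    print(n,camera_info(n)); cv2.imwrite(f'pics/{n}0.png',read_camera(n))
```

```text
pics
station.py
0.0 [ 1.07888686  0.47779635  0.02233972  1.55645471 -0.01151517  1.1092939
 -0.0830858 ] [ 0.25254052 -0.62537524  0.24902682] [-8.81751827e-04  9.81639554e-01  1.90743165e-01 -2.33496707e-04] 0.9995221214309885
top {'vertical_fov': 44.50112763366978, 'cx': 285.3250409885231, 'cy': 205.1671663367698, 'view': array([[ 8.21494508e-04, -9.99951040e-01,  9.86118300e-03,
        -3.95045234e-03],
       [ 9.84664418e-01,  2.52921272e-03,  1.74440782e-01,
        -5.65480895e-01],
       [-1.74457182e-01,  9.56665388e-03,  9.84618287e-01,
        -1.19949867e+00],
       [ 0.00000000e+00,  0.00000000e+00,  0.00000000e+00,
         1.00000000e+00]])}
side {'vertical_fov': 51.57497640193938, 'cx': 285.3214741312444, 'cy': 217.38751869910521, 'view': array([[ 0.99907451,  0.04286033,  0.00362143, -0.54187337],
       [-0.02753139,  0.57252022,  0.81942823, -0.08741219],
       [ 0.03304762, -0.81876956,  0.57317036, -1.04467555],
       [ 0.        ,  0.        ,  0.        ,  1.        ]])}
wrist {'vertical_fov': 65.45073840338908, 'cx': 275.6187654362582, 'cy': 217.90341641971935, 'hand_eye': array([[-1.26446336e-03,  9.65316987e-01,  2.61077605e-01,
         6.67906667e-02],
       [ 9.99999192e-01,  1.18640738e-03,  4.56581283e-04,
        -6.28541906e-04],
       [ 1.31001272e-04,  2.61077971e-01, -9.65317707e-01,
        -1.23268909e-01],
       [ 0.00000000e+00,  0.00000000e+00,  0.00000000e+00,
         1.00000000e+00]])}
```

View pics/top0.png

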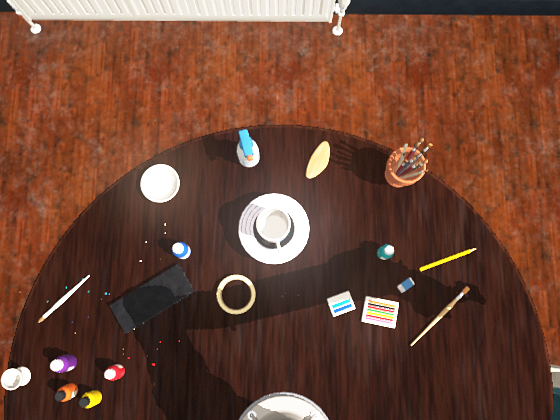

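View pics/side0.png

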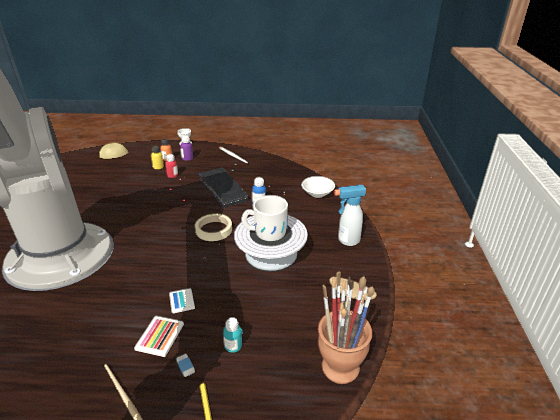

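Top: mug centre at (273,223) on the wheel, with the handle towards the robot at (278,246). The pot is at (405,170), the sprayer at (247,145), the dish at (160,183), and the bottles at (181,250) and (386,252). In the side view the mug is at (270,217), the sprayer head at (350,193) and the pot at (344,345). The handle has to turn about 110° anticlockwise.

Create h.py:
```python
import numpy as np,cv2
from station import bot, probe_bus, read_camera, camera_info
from scipy.spatial.transform import Rotation as R
def cam(n):
    i=camera_info(n); f=210/np.tan(np.radians(i['vertical_fov']/2)); return f,i['cx'],i['cy'],i['view']
def ray(n,p):
    f,cx,cy,V=cam(n); p=np.atleast_2d(np.array(p,float))
    d=np.c_[(p[:,0]-cx)/f,-(p[:,1]-cy)/f,-np.ones(len(p))]@V[:3,:3]
    return -V[:3,:3].T@V[:3,3],d
def plane(n,p,z):
    c,d=ray(n,p); return c+d*((z-c[2])/d[:,2:3])
def tri(a,b):   # top pixel, side pixel
    c1,d1=ray('top',a);c2,d2=ray('side',b);d1=d1[0];d2=d2[0]
    s=np.linalg.lstsq(np.c_[d1,-d2],c2-c1,rcond=None)[0]
    p,q=c1+s[0]*d1,c2+s[1]*d2; return (p+q)/2,np.linalg.norm(p-q)
def circ(P):
    A=np.c_[2*P[:,:2],np.ones(len(P))]; s=np.linalg.lstsq(A,(P[:,:2]**2).sum(1),rcond=None)[0]
    return s[:2],np.sqrt(s[2]+s[0]**2+s[1]**2)
def proj(n,P):
    f,cx,cy,V=cam(n); q=np.atleast_2d(P)@V[:3,:3].T+V[:3,3]; return np.c_[cx-f*q[:,0]/q[:,2],cy+f*q[:,1]/q[:,2]]
```

Run:
```python
from h import *
t=cv2.imread('pics/top0.png');s=cv2.imread('pics/side0.png')
def comps(n,im,lo,hi,amin):
    m=cv2.inRange(cv2.cvtColor(im,cv2.COLOR_BGR2HSV),lo,hi)
    k,l,st,c=cv2.connectedComponentsWithStats(m)
    for i in range(1,k):
        if st[i,4]>amin: print(n,st[i],c[i].round(1))
for n,im in(('top',t),('side',s)):
    print('blue');comps(n,im,(95,120,90),(112,255,255),40)
    print('terra');comps(n,im,(4,90,140),(14,190,255),100)
    print('white');comps(n,im,(0,0,150),(180,60,255),100)
A=cv2.resize(t[125:275,215:315],None,fx=4,fy=4,interpolation=cv2.INTER_CUBIC)
B=cv2.resize(s[175:275,230:330],None,fx=4,fy=4,interpolation=cv2.INTER_CUBIC)
o=np.zeros((600,800,3),np.uint8);o[:600,:400]=A;o[:400,400:]=B
cv2.imwrite('pics/c1.png',o)
```

```text
blue
top [239 129  14  28 212] [244.5 141.2]
top [173 242  15  15  80] [182.1 250.6]
top [402 279  11  11  72] [407. 284.]
top [334 304  17   9  46] [342. 308.]
terra
top [  158    15   259   138 17461] [276.4  76.1]
top [454  16  27  26 165] [467.5  26.5]
top [  11   20  147  193 7733] [ 88.9 119. ]
top [107  20   8  29 133] [110.7  32.6]
top [ 121   21   40   80 1354] [141.1  56.9]
top [  0  27   9  30 129] [ 4.2 39.5]
top [ 471   38   48   95 1296] [492.3  82.6]
top [407  42  19  24 191] [416.1  52.5]
top [149  46  16  23 129] [155.6  57.1]
top [454  47  16  14 102] [461.2  52.4]
top [555  83   5  29 103] [556.9  96.8]
top [458  87  17  60 202] [466.2 115.8]
top [536  86  14  20 110] [542.7  95.6]
top [424  89  16  19 129] [433.3  97.5]
top [400 106  21  18 150] [409.2 114. ]
top [536 110  19  55 474] [545.2 137.1]
top [417 119  21  29 211] [426.7 131.1]
top [ 473  121   39   91 1140] [490.8 174.6]
top [399 126  21  41 229] [412.2 144.4]
top [  6 130  14  21 114] [ 12.4 139.9]
top [385 135  43  53 737] [401.3 167.9]
top [524 135  12  31 163] [529.6 150.7]
top [  25  170   37   67 
[... 1022 characters left out ...]
.1]
side [ 453   47  107  105 3502] [517.5  89.3]
side [ 318  311   54   73 1919] [342.2 353.4]
white
side [177 128  15  17 162] [184.1 134.7]
side [  465   134    95   265 13949] [523.9 241.4]
side [   4  155   62   98 3597] [ 36.  210.9]
side [301 176  34  21 528] [317.8 185.5]
side [ 234  192   74   78 3265] [268.5 231.3]
side [339 203  24  43 809] [350.4 224.7]
side [195 214  37  27 393] [214.8 229.2]
side [   3  236  107   55 3040] [ 51.6 267.8]
side [341 285  12  30 169] [346.6 297.4]
side [357 287  14  27 173] [362.5 299.5]
side [169 289  26  25 354] [182.1 300.7]
side [134 316  50  41 612] [158.3 337.9]
side [226 318  12  14 141] [231.5 324.4]
side [224 337  14  13 121] [230.7 344.1]
```

View pics/c1.png

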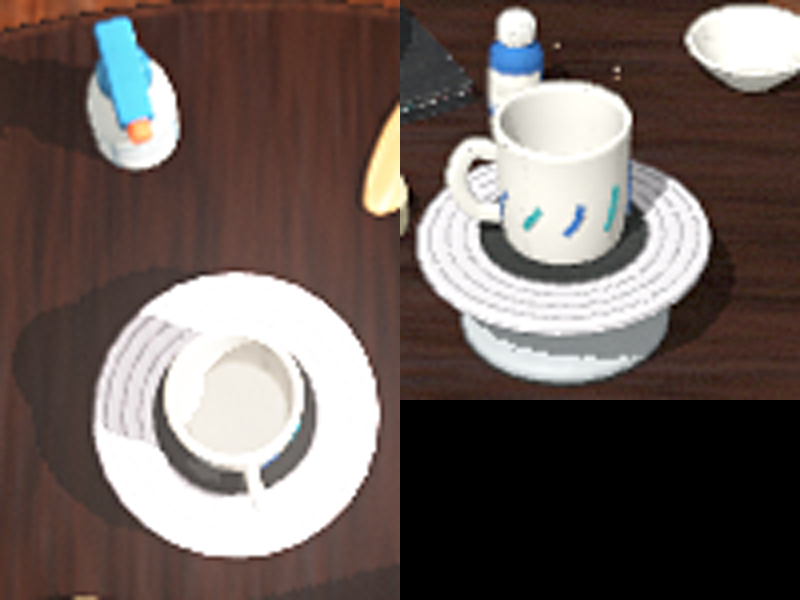

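The rim centre is at about top (273.5,225) and side (270.6,204). The handle runs from top (277.5,241) to (279.5,252), and its top is at side (249.5,209.5). The sprayer bar centre is at top (246,142.5) and about side (352,188).

Run:
```python
from h import *
np.set_printoptions(precision=4,suppress=True)
t=cv2.imread('pics/top0.png');s=cv2.imread('pics/side0.png')
def big(im,x,y,lo=(0,0,110),hi=(180,70,255)):
    m=cv2.inRange(cv2.cvtColor(im,cv2.COLOR_BGR2HSV),lo,hi)
    l=cv2.connectedComponents(m)[1]; m=(l==l[y,x]).astype(np.uint8)
    return max(cv2.findContours(m,0,1)[0],key=cv2.contourArea)
ct=big(t,245,225)
hull=cv2.convexHull(ct)[:,0]
for z in(.055,.065,.075): print('wheel top',z,circ(plane('top',hull+0.,z)))
cs=cv2.convexHull(big(s,240,235))[:,0]; w=cs[(cs[:,1]<246)&(cs[:,1]>222)]
print('wheel side (plane .065, edges)',circ(plane('side',w+0.,.065)), w[:3])
print('rim',tri((273.5,225),(270.6,204)))
print('handletop',tri((278.3,247),(249.5,209.5)))
print('hdir from top',plane('top',[(277.3,240),(279.5,251.5)],.135))
print('sprayer',tri((246,142.5),(352,188)), plane('top',[(246,142.5)],.154))
# blue bar, top view, corners and proj
bl=cv2.inRange(cv2.cvtColor(t,cv2.COLOR_BGR2HSV),(90,120,200),(112,255,255))[125:170,230:262]
r=cv2.minAreaRect(cv2.findContours(bl,0,1)[0][0]);print('bar',r,np.array(r[0])+[230,125])
# pot rim: terracotta outline
ts=cv2.inRange(cv2.cvtColor(s,cv2.COLOR_BGR2HSV),(3,90,90),(16,200,255));ts[:305]=0
rows=[(y,np.flatnonzero(ts[y,300:390]).min()+300,np.flatnonzero(ts[y,300:390]).max()+300) for y in range(312,382,6)]
print(rows)
o=np.zeros((560,800,3),np.uint8)
o[:560,:400]=cv2.resize(t[130:200,375:425+10][:, :50],(400,560));o[:,400:]=cv2.resize(s[270:390,300:386],(400,560));cv2.imwrite('pics/c2.png',o)
```

```text
wheel top 0.055 (array([0.5089, 0.0252]), np.float64(0.08631913760417563))
wheel top 0.065 (array([0.5076, 0.0251]), np.float64(0.08561433636196665))
wheel top 0.075 (array([0.5063, 0.025 ]), np.float64(0.08490953511976022))
wheel side (plane .065, edges) (array([0.5066, 0.0192]), np.float64(0.08529400275567238)) [[304 225]
 [306 229]
 [307 233]]
rim (array([0.506 , 0.0246, 0.1423]), np.float64(0.004077754923301589))
handletop (array([0.4587, 0.0141, 0.133 ]), np.float64(0.006102070450803608))
hdir from top [[0.4712 0.0157 0.135 ]
 [0.4455 0.0107 0.135 ]]
sprayer (array([0.6925, 0.0878, 0.1516]), np.float64(0.00035620116210024577)) [[0.6916 0.0876 0.154 ]]
bar ((16.500001907348633, 17.000001907348633), (25.951313018798828, 10.186494827270508), 75.96376037597656) [246.5 142. ]
[(312, np.int64(329), np.int64(352)), (318, np.int64(321), np.int64(389)), (324, np.int64(318), np.int64(369)), (330, np.int64(318), np.int64(387)), (336, np.int64(318), np.int64(387)), (342, np.int64(318), np.int64(389)), (348, np.int64(319), np.int64(389)), (354, np.int64(321), np.int64(389)), (360, np.int64(322), np.int64(389)), (366, np.int64(322), np.int64(389)), (372, np.int64(323), np.int64(389)), (378, np.int64(328), np.int64(389))]
```

View pics/c2.png

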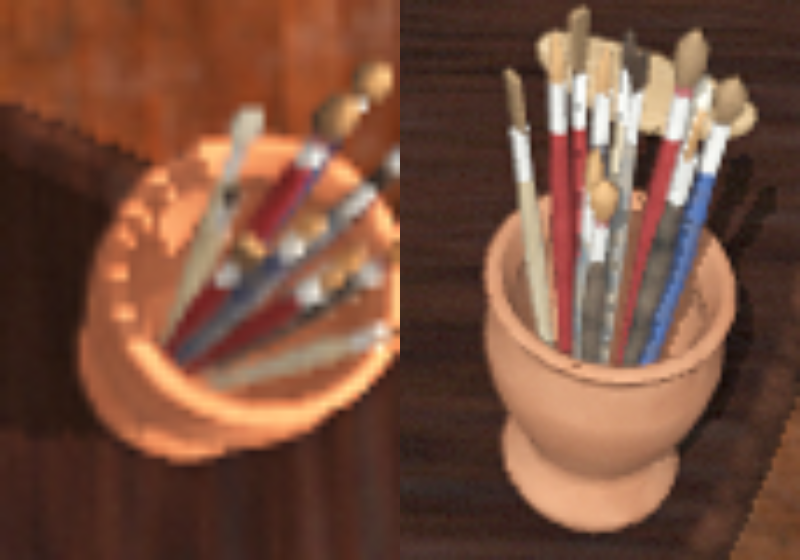

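The pot's rim centre is at top (405.7,165.2) and side (345.2,331.1).

Run:
```python
from h import *
np.set_printoptions(precision=4,suppress=True)
p,e=tri((405.7,165.2),(345.2,331.1)); print('pot',p,e)
c=np.array([.5066,.0235]); hd=np.array([.4587,.0141])-c; pd=p[:2]-c
a0=np.degrees(np.arctan2(hd[1],hd[0]));a1=np.degrees(np.arctan2(pd[1],pd[0]))
print('handle',a0,'pot',a1,np.linalg.norm(pd))
print('tall/short',plane('top',[(181,249),(387,251)],.075),'dish',plane('top',[(160,183)],.03))
o=probe_bus.get_obs();print(R.from_quat(o['tool_rot'],scalar_first=True).as_matrix())
```

```text
pot [ 0.6548 -0.2888  0.097 ] 0.0008052505996886039
handle -168.89724300538597 pot -64.61014768772317 0.34567401980847645
tall/short [[ 0.4561  0.2417  0.075 ]
 [ 0.4522 -0.2419  0.075 ]] dish [[0.6241 0.3084 0.03  ]]
[[ 0.9273  0.3744 -0.0006]
 [ 0.3744 -0.9273  0.0012]
 [-0.0001 -0.0014 -1.    ]]
```

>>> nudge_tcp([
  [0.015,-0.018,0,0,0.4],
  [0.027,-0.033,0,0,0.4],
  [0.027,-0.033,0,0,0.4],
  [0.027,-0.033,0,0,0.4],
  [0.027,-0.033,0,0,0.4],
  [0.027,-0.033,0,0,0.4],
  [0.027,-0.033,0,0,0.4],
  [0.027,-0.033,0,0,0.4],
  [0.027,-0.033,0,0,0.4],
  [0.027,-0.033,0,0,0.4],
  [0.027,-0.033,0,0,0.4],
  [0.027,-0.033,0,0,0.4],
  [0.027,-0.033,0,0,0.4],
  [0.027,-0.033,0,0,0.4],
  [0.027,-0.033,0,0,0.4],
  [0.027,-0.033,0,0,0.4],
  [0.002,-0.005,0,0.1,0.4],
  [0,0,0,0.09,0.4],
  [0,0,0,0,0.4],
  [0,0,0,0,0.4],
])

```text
refused: offsets: the value is not of type 'object' (schema: type "object"). Nothing was moved.
```

The call was refused and nothing moved: it wants an object with one list for each field. Same move again in that form.

>>> nudge_tcp(offsets={"tx": [0.015,0.027,0.027,0.027,0.027,0.027,0.027,0.027,0.027,0.027,0.027,0.027,0.027,0.027,0.027,0.027,0.002,0,0,0],"ty": [-0.018,-0.033,-0.033,-0.033,-0.033,-0.033,-0.033,-0.033,-0.033,-0.033,-0.033,-0.033,-0.033,-0.033,-0.033,-0.033,-0.005,0,0,0],"tz": [0,0,0,0,0,0,0,0,0,0,0,0,0,0,0,0,0,0,0,0],"turn": [0,0,0,0,0,0,0,0,0,0,0,0,0,0,0,0,0.1,0.09,0,0],"finger_gap": [0.4,0.4,0.4,0.4,0.4,0.4,0.4,0.4,0.4,0.4,0.4,0.4,0.4,0.4,0.4,0.4,0.4,0.4,0.4,0.4]})

```text
t: 2.15
eef_pos: [0.4499, 0.0122, 0.2499]
tool_rot: [0.0, 0.995, 0.098, -0.0]
contact_force: [0.2, -0.4, -0.5]
gripper_width: 0.402
grasp_force: 0.0
```

Run:
```python
from h import *
np.set_printoptions(precision=4,suppress=True)
o=probe_bus.get_obs();print(o['t'],o['eef_pos'],o['q']);print(R.from_quat(o['tool_rot'],scalar_first=True).as_matrix())
cv2.imwrite('pics/w1.png',read_camera('wrist'))
i=camera_info('wrist');f=210/np.tan(np.radians(i['vertical_fov']/2))
H=np.linalg.inv(i['hand_eye']);M=R.from_quat(o['tool_rot'],scalar_first=True).as_matrix()
for P in([.4587,.0141,.135],[.5066,.0235,.144],[.443,.011,.11]):
    q=H[:3,:3]@(M.T@(np.array(P)-o['eef_pos']))+H[:3,3];print(P,i['cx']-f*q[0]/q[2],i['cy']+f*q[1]/q[2])
```

```text
2.15 [0.4499 0.0122 0.2499] [ 0.2379  0.1329 -0.4352  2.0444  0.0675  0.9779 -1.6065]
[[ 0.9809  0.1946 -0.0003]
 [ 0.1946 -0.9809 -0.0001]
 [-0.0003  0.0001 -1.    ]]
[0.4587, 0.0141, 0.135] 276.5905165137917 209.2101424553723
[0.5066, 0.0235, 0.144] 276.7376219607647 142.91885673652934
[0.443, 0.011, 0.11] 276.5067467842356 220.76780218914183
```

View pics/w1.png

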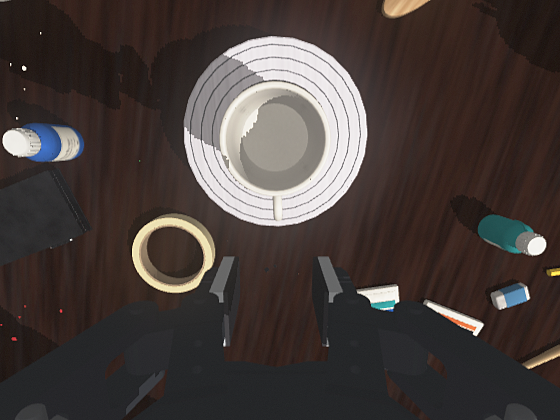

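The mug's rim centre is at (275,138) and the handle is at columns 274–281, rows 195–219, midway between the fingers. I'll descend to straddle the handle without touching it.

Run:
```python
from h import *
np.set_printoptions(precision=4,suppress=True)
o=probe_bus.get_obs();i=camera_info('wrist');f=210/np.tan(np.radians(i['vertical_fov']/2));X=i['hand_eye'];M=R.from_quat(o['tool_rot'],scalar_first=True).as_matrix()
def wp(p,z):
    d=M@X[:3,:3]@np.array([(p[0]-i['cx'])/f,-(p[1]-i['cy'])/f,-1]);c=o['eef_pos']+M@X[:3,3];return c+d*(z-c[2])/d[2]
im=cv2.imread('pics/w1.png');m=cv2.inRange(cv2.cvtColor(im,cv2.COLOR_BGR2HSV),(0,0,90),(180,60,255));m=cv2.morphologyEx(m,3,np.ones((9,9)))
l=cv2.connectedComponents(m)[1];m=(l==l[138,207]).astype(np.uint8)
h=cv2.convexHull(max(cv2.findContours(m,0,1)[0],key=cv2.contourArea))[:,0]
print(h.min(0),h.max(0),circ(np.array([wp(p,.065) for p in h])))
print('rim',wp((275,138),.144),'handle',wp((277.5,197),.135),wp((277.5,218),.12))
```

```text
[184  36] [367 226] (array([0.5078, 0.0248]), np.float64(0.08422651438794666))
rim [0.5096 0.0251 0.144 ] handle [0.468  0.0151 0.135 ] [0.4482 0.0111 0.12  ]
```

>>> nudge_tcp(offsets={"tx": [0,0,0,0,0,0],"ty": [0,0,0,0,0,0],"tz": [0.03,0.035,0.03,0.02,0.013,0],"turn": [0,0,0,0,0,0],"finger_gap": [0.4,0.4,0.4,0.4,0.4,0.4]})

```text
t: 2.8
eef_pos: [0.4492, 0.012, 0.1208]
tool_rot: [-0.0, 0.995, 0.097, -0.001]
contact_force: [0.9, -1.2, 0.5]
gripper_width: 0.399
grasp_force: 0.0
```

>>> nudge_tcp(offsets={"tx": [0,0,0,0,0,0,0,0,0,0.00005,0.00005,0.00005,0.00005,0.00005,0.00005,0.00005],"ty": [0,0,0.0006,0.0012,0.0012,0.0012,0.0018,0.0018,0.0018,0.0024,0.0024,0.0024,0.0024,0.0024,0.0024,0.0024],"tz": [0,0,0,0,0,0,0,0,0,0,0,0,0,0,0,0],"turn": [0,0,-0.01,-0.02,-0.02,-0.02,-0.03,-0.03,-0.03,-0.04,-0.04,-0.04,-0.04,-0.04,-0.04,-0.04],"finger_gap": [0.22,0.22,0.22,0.22,0.22,0.22,0.22,0.22,0.22,0.22,0.22,0.22,0.22,0.22,0.22,0.22]})

```text
t: 4.4
eef_pos: [0.4606, -0.0118, 0.122]
tool_rot: [0.0, 0.95, 0.313, 0.0]
contact_force: [-0.5, -0.1, -0.3]
gripper_width: 0.218
grasp_force: 0.0
```

Run:
```python
from h import *
o=probe_bus.get_obs();d=o['eef_pos'][:2]-[.508,.0248];M=R.from_quat(o['tool_rot'],scalar_first=True).as_matrix()
print(np.hypot(*d),np.degrees(np.arctan2(d[1],d[0])),'inward yaw',np.degrees(np.arctan2(M[1,0],M[0,0]))-180,o['q'])
cv2.imwrite('pics/t2.png',cv2.resize(np.hstack([read_camera('top')[150:300,200:350],read_camera('side')[150:300,200:350]]),None,fx=2.6,fy=2.6))
```

```text
0.059875484721689645 -142.3434860175749 inward yaw -143.54449063056464 [ 0.30750849  0.35142339 -0.4885039   2.14090586  0.25243521  0.70339925
 -1.28408763]
```

View pics/t2.png

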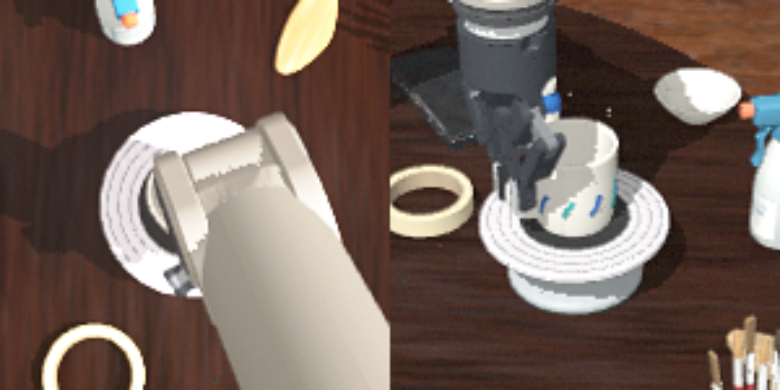

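The arm is turning the mug with the fingers round the handle: the stripes have moved and the mug is still centred (side crop, about (575,190)). I'll carry on.

>>> nudge_tcp(offsets={"tx": [0.00005,0.00005,0.00005,0.00005,0.00005,0.00005,0.00005,0.00005,0.00005,0.00005,0.00005,0.00005,0.00005,0.00005,0.00005,0.00005,0.00005,0.00005,0.00005,0.00005],"ty": [0.0024,0.0024,0.0024,0.0024,0.0024,0.0024,0.0024,0.0024,0.0024,0.0024,0.0024,0.0024,0.0024,0.0024,0.0024,0.0024,0.0024,0.0024,0.0024,0.0024],"tz": [0,0,0,0,0,0,0,0,0,0,0,0,0,0,0,0,0,0,0,0],"turn": [-0.04,-0.04,-0.04,-0.04,-0.04,-0.04,-0.04,-0.04,-0.04,-0.04,-0.04,-0.04,-0.04,-0.04,-0.04,-0.04,-0.04,-0.04,-0.04,-0.04],"finger_gap": [0.22,0.22,0.22,0.22,0.22,0.22,0.22,0.22,0.22,0.22,0.22,0.22,0.22,0.22,0.22,0.22,0.22,0.22,0.22,0.22]})

```text
t: 6.5
eef_pos: [0.5007, -0.0355, 0.122]
tool_rot: [-0.0, 0.754, 0.657, -0.0]
contact_force: [-0.7, -0.2, 0.2]
gripper_width: 0.221
grasp_force: 0.0
```

Run:
```python
from h import *
o=probe_bus.get_obs();d=o['eef_pos'][:2]-[.508,.0248];M=R.from_quat(o['tool_rot'],scalar_first=True).as_matrix()
print(np.hypot(*d),np.degrees(np.arctan2(d[1],d[0])),'inward yaw',np.degrees(np.arctan2(M[1,0],M[0,0]))-180,o['q'])
```

```text
0.06074676435891279 -96.91732226199996 inward yaw -97.79618417017882 [ 0.4743523   0.44325544 -0.6445649   2.04208872  0.37779485  0.7734833
 -0.53494081]
```

>>> nudge_tcp(offsets={"tx": [0.00008,0.00008,0.00008,0.00008,0.00008,0.00008,0.00008,0.00008,0.00008,0.00008,0.00008,0,0,0,0,0,0,0,0,0],"ty": [0.0024,0.0024,0.0024,0.0024,0.0024,0.0024,0.0024,0.0024,0.0024,0.0024,0.0024,0.0018,0.0018,0.0012,0.0012,0.0006,0.0006,0,0,0],"tz": [0,0,0,0,0,0,0,0,0,0,0,0,0,0,0,0,0,0,0,0],"turn": [-0.04,-0.04,-0.04,-0.04,-0.04,-0.04,-0.04,-0.04,-0.04,-0.04,-0.04,-0.03,-0.03,-0.02,-0.02,-0.01,-0.01,0,0,0],"finger_gap": [0.22,0.22,0.22,0.22,0.22,0.22,0.22,0.22,0.22,0.22,0.22,0.22,0.22,0.22,0.22,0.22,0.22,0.22,0.22,0.22]})

```text
t: 8.5
eef_pos: [0.5335, -0.0305, 0.122]
tool_rot: [0.0, 0.543, 0.84, -0.0]
contact_force: [0.2, -0.5, 1.4]
gripper_width: 0.218
grasp_force: 0.0
```

>>> nudge_tcp(offsets={"tx": [0,0,0,0,0,0,0,0],"ty": [0,0,0,0,0,0,0,0],"tz": [0,0,0,-0.02,-0.04,-0.04,-0.03,0],"turn": [0,0,0,0,0,0,0,0],"finger_gap": [0.3,0.4,0.4,0.4,0.4,0.4,0.4,0.4]})

```text
t: 9.3
eef_pos: [0.536, -0.0299, 0.2564]
tool_rot: [0.003, 0.543, 0.84, 0.002]
contact_force: [0.3, 0.2, 0.2]
gripper_width: 0.398
grasp_force: 0.0
```

Run:
```python
from h import *
o=probe_bus.get_obs();d=o['eef_pos'][:2]-[.508,.0248];M=R.from_quat(o['tool_rot'],scalar_first=True).as_matrix()
print(np.hypot(*d),np.degrees(np.arctan2(d[1],d[0])),'inward yaw',np.degrees(np.arctan2(M[1,0],M[0,0]))-180,o['q'])
cv2.imwrite('pics/w2.png',read_camera('wrist'))
```

```text
0.061420443496515875 -62.856266254052784 inward yaw -65.77035603851455 [ 0.63937036  0.35749923 -0.86200977  1.84028424  0.30921574  1.07564757
  0.08408585]
```

View pics/w2.png

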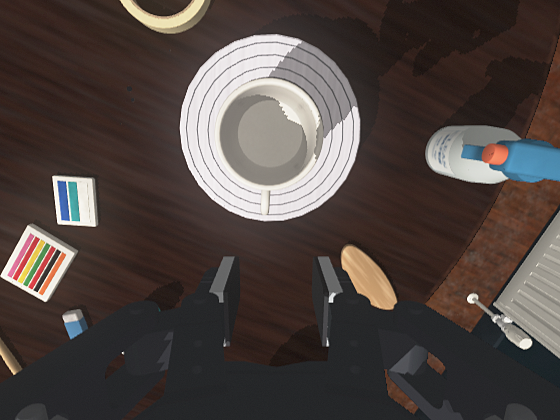

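The mug is still centred on the wheel: rim centre at (269,133), wheel at (270,128). The handle runs from (267,190) to (266,213). Next I'll compute its direction.

Add to h.py:
```python
def wpt(o,p,z):
    i=camera_info('wrist');f=210/np.tan(np.radians(i['vertical_fov']/2));X=i['hand_eye'];M=R.from_quat(o['tool_rot'],scalar_first=True).as_matrix()
    d=M@X[:3,:3]@np.array([(p[0]-i['cx'])/f,-(p[1]-i['cy'])/f,-1]);c=o['eef_pos']+M@X[:3,3];return c+d*(z-c[2])/d[2]
```

Run:
```python
from h import *
np.set_printoptions(precision=4,suppress=True)
o=probe_bus.get_obs()
c=wpt(o,(269.5,133),.144);a=wpt(o,(267,191),.135);b=wpt(o,(266,212),.12);w=wpt(o,(270,128),.065)
print(c,w,a,b)
pot=np.array([.6548,-.2888])
for u in(a,b): print(np.degrees(np.arctan2(*(u-c)[1::-1])),np.degrees(np.arctan2(*(u-w)[1::-1])))
print(np.degrees(np.arctan2(*(pot-c[:2])[::-1])), np.degrees(np.arctan2(*(b-a)[1::-1])))
M=R.from_quat(o['tool_rot'],scalar_first=True).as_matrix()
g=np.array([.692,.0875,.154])+[0,0,.045]-o['eef_pos'];print(M.T@g,g,M)
```

```text
[0.5057 0.0268 0.144 ] [0.5038 0.0297 0.065 ] [ 0.521  -0.0127  0.135 ] [ 0.528  -0.0315  0.12  ]
-68.84172221436376 -67.91825545034897
-69.03524533551794 -68.384510343011
-64.70984903099038 -69.44212269475089
[0.0431 0.1916 0.0555] [ 0.1573  0.1179 -0.055 ] [[-0.4102  0.912   0.0042]
 [ 0.912   0.4102 -0.0008]
 [-0.0025  0.0035 -1.    ]]
```

The handle is at -69° and the pot at -64.7°, about 26 mm off the pot. That's inside the 50 mm limit, but cheap to fix with one more small push.

>>> nudge_tcp(offsets={"tx": [0,0,0,0,0,0,0,0,0,0,0,0,0,0,0,0,0,0,0],"ty": [0,0,0,0,0,0,0,0,0.0006,0.0012,0.0012,0.0006,0.0006,0,0,0,0,0,0],"tz": [0.04,0.04,0.03,0.02,0,0,0,0,0,0,0,0,0,0,0,0,0,0,0],"turn": [0,0,0,0,0,0,0,0,-0.01,-0.02,-0.02,-0.01,-0.01,0,0,0,0,0,0],"finger_gap": [0.4,0.4,0.4,0.4,0.4,0.3,0.22,0.22,0.22,0.22,0.22,0.22,0.22,0.22,0.22,0.22,0.3,0.4,0.4]})

```text
t: 11.25
eef_pos: [0.5373, -0.0287, 0.122]
tool_rot: [0.0, 0.513, 0.858, -0.0]
contact_force: [-0.3, -0.1, 0.8]
gripper_width: 0.398
grasp_force: 0.0
```

>>> nudge_tcp(offsets={"tx": [0,0,0,0,0,0,0],"ty": [0,0,0,0,0,0,0],"tz": [-0.02,-0.04,-0.04,-0.03,0,0,0],"turn": [0,0,0,0,0,0,0],"finger_gap": [0.4,0.4,0.4,0.4,0.4,0.4,0.4]})

```text
t: 11.95
eef_pos: [0.5365, -0.029, 0.2508]
tool_rot: [-0.001, 0.513, 0.858, -0.001]
contact_force: [0.1, -0.1, -1.0]
gripper_width: 0.4
grasp_force: 0.0
```

Run:
```python
from h import *
o=probe_bus.get_obs();cv2.imwrite('pics/w3.png',read_camera('wrist'))
```

```text
(no output)
```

View pics/w3.png

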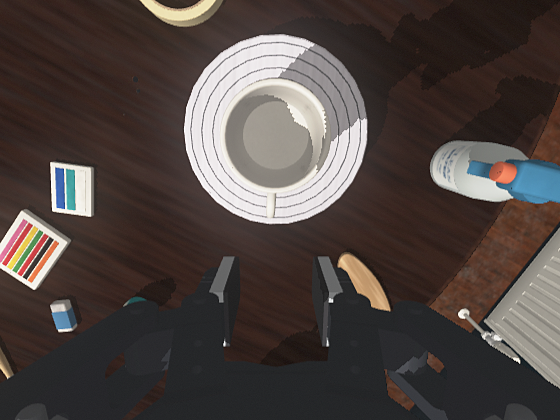

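The rim centre is at (274,134.5), the handle runs from (272,193) to (271,215), and the wheel centre is at (275.5,128.5).

Run:
```python
from h import *
np.set_printoptions(precision=4,suppress=True)
o=probe_bus.get_obs()
c=wpt(o,(274,134.5),.144);a=wpt(o,(272,194),.135);b=wpt(o,(271,215),.12);w=wpt(o,(275.5,128.5),.065)
print(c,w,a,b)
pot=np.array([.6548,-.2888])
for u in(a,b): print(np.degrees(np.arctan2(*(u-c)[1::-1])),np.degrees(np.arctan2(*(u-w)[1::-1])))
print(np.degrees(np.arctan2(*(pot-c[:2])[::-1])))
M=R.from_quat(o['tool_rot'],scalar_first=True).as_matrix()
g=np.array([.692,.0875,.154])+[0,0,.045]-o['eef_pos'];print(M.T@g,g)
```

```text
[0.506  0.0268 0.144 ] [0.5049 0.0309 0.065 ] [ 0.5249 -0.0119  0.135 ] [ 0.5334 -0.03    0.12  ]
-63.94590159573474 -64.89638614847965
-64.2096102211742 -64.86003474930324
-64.75189384149434
[0.0288 0.1922 0.0512] [ 0.1556  0.1164 -0.0516]
```

The handle is now aimed at the pot to within about 1°. Next is the sprayer.

>>> nudge_tcp(offsets={"tx": [0.0018,0.0036,0.0036,0.0036,0.0036,0.0036,0.0036,0.0036,0.0018,0,0,0,0],"ty": [0.012,0.024,0.024,0.024,0.024,0.024,0.024,0.024,0.0122,0,0,0,0],"tz": [0,0,0,0,0,0,0,0,0,0.02,0.02,0.01,0],"turn": [0,0,0,0,0,0,0,0,0,0,0,0,0],"finger_gap": [0.2,0,0,0,0,0,0,0,0,0,0,0,0]})

```text
t: 13.3
eef_pos: [0.6921, 0.0872, 0.1998]
tool_rot: [-0.001, 0.513, 0.858, -0.001]
contact_force: [-0.0, 0.9, -0.4]
gripper_width: -0.0
grasp_force: 0.0
```

Run:
```python
from h import *
s=read_camera('side');t=read_camera('top')
cv2.imwrite('pics/s3.png',cv2.resize(np.hstack([s[100:250,230:420],t[110:260,200:390]]),None,fx=2,fy=2))
```

```text
(no output)
```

View pics/s3.png

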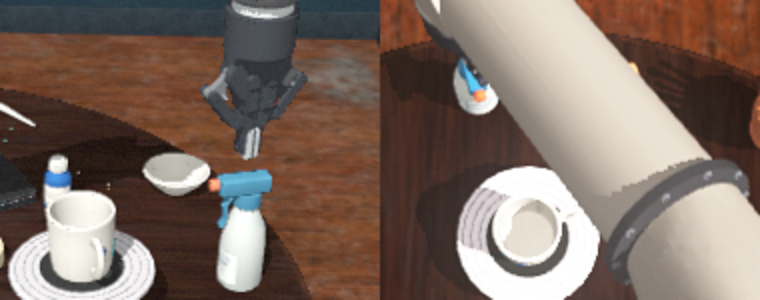

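The closed fingers are above the middle of the sprayer's bar with a visible gap (side crop: tip at (248,155), bar at (245,182)). The handle points at the pot. I'll dwell here, then go to the handle.

>>> nudge_tcp(offsets={"tx": [0,0,0,0,0,0,0,0,0,0,0,0,0,0,0,0,0,0,0,0],"ty": [0,0,0,0,0,0,0,0,0,0,0,0,0,0,0,0,0,0,0,0],"tz": [0,0,0,0,0,0,0,0,0,0,0,0,0,0,0,0,0,0,0,0],"turn": [0,0,0,0,0,0,0,0,0,0,0,0,0,0,0,0,0,0,0,0],"finger_gap": [0,0,0,0,0,0,0,0,0,0,0,0,0,0,0,0,0,0,0,0]})

```text
t: 15.4
eef_pos: [0.693, 0.0877, 0.202]
tool_rot: [-0.0, 0.513, 0.858, -0.0]
contact_force: [-0.0, -0.2, -0.2]
gripper_width: 0.002
grasp_force: 0.0
```

>>> nudge_tcp(offsets={"tx": [0,0,0,0,0,-0.0010,-0.0022,-0.0022,-0.0022,-0.0022,-0.0022,-0.0022,-0.0022,-0.0013,0,0,0,0,0,0],"ty": [0,0,0,0,0,-0.0122,-0.024,-0.024,-0.024,-0.024,-0.024,-0.024,-0.024,-0.0144,0,0,0,0,0,0],"tz": [0,0,0,-0.02,-0.03,0,0,0,0,0,0,0,0,0,0,0.03,0.025,0.014,0,0],"turn": [0,0,0,0,0,0,0,0,0,0,0,0,0,0,0,0,0,0,0,0],"finger_gap": [0,0,0,0,0,0,0,0,0,0,0,0,0,0,0,0,0,0,0,0]})

```text
t: 17.4
eef_pos: [0.5307, -0.0193, 0.1835]
tool_rot: [0.0, 0.513, 0.858, 0.0]
contact_force: [0.2, 0.5, 0.2]
gripper_width: 0.001
grasp_force: 0.0
```

>>> nudge_tcp(offsets={"tx": [0,0,0,0,0],"ty": [0,0,0,0,0],"tz": [0,0,0,0,0],"turn": [0,0,0,0,0],"finger_gap": [0,0,0,0,0]})

```text
t: 17.9
eef_pos: [0.53, -0.0201, 0.1832]
tool_rot: [0.0, 0.513, 0.858, 0.0]
contact_force: [-0.1, -0.3, -0.2]
gripper_width: 0.002
grasp_force: 0.0
```

Run:
```python
from h import *
s=read_camera('side')
cv2.imwrite('pics/s4.png',cv2.resize(s[120:400,200:400],None,fx=2,fy=2))
```

```text
(no output)
```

View pics/s4.png

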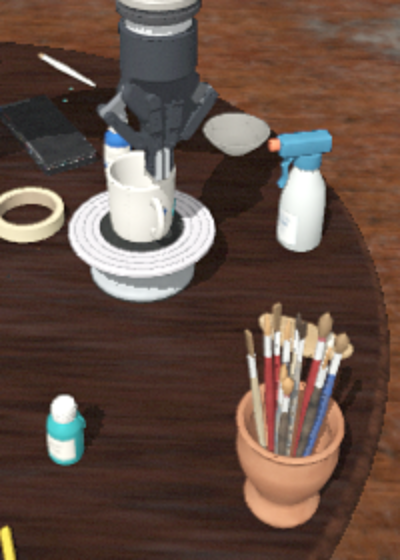

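The fingertips hover just above the handle top (tips at about (160,178), handle top at (157,198)). The handle faces the pot and the other items in view look undisturbed.

```bash
python3 -c "
from station import bot, probe_bus, read_camera, camera_info
print(bot.hand_in())"
```

```text
the job is handed in; nothing more can be done
None
```

I handed the job in at about 18 s; no verdict came back. By my measurements the handle points at the brush pot to within about 1°, the fingertips held about 27 mm above the sprayer's head for just over 2 s, and they finished about 29 mm above the handle's top without touching it.

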